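# Seat the printing block in the registration jig

### The arm

A 7-joint arm with a two-finger parallel gripper is mounted at the origin on the work surface. World frame = base frame: x ahead of the robot, y to its left, z up, the work surface at z = 0. Lengths are in m, angles in rad, forces in N, time in s.
With the tool pointing down it reaches from about 0.4 to 0.9 m from the base axis. Payload 5.5 kg.
Tool frame: the origin (TCP) lies midway between the tips of the shut fingers; the grasp point (between the pads) lies 19 mm behind it (manip.grip_depth is the distance from the TCP to the grasp point, in m); z points along the fingers, x is the direction in which the jaws open and shut, and the axes are right-handed (so a half turn about z gives the same grasp; the last joint's range is limited). The gripper opens to 92 mm and grips with 3 to 60 N. Pads are 19 mm wide; open, the fingers measure 130 mm over their backs; the gripper's body (75 mm by 190 mm) begins 47 mm behind the grasp point.
Start: joints at [-0.947, 0.501, -0.427, 1.55, 0.221, 1.138, -0.21], TCP at [0.229, 0.608, 0.227] pointing down, gripper open.
Joint ranges: [-2.88, 2.88], [-0.31, 2.03], [-1.54, 1.56], [0.2, 2.42], [-1.41, 4.55], [0.19, 2.02], [-2.57, 2.57]. Speed limits (rad/s): [2.57, 2.57, 3.14, 3.14, 3.14, 3.14, 3.14].

### API

Orientations are given as a unit quaternion [x, y, z, w].
In Python, from bench import manip, effector, viewer gives the robot as it stands. Calls block until the motion is done:
- manip.move_pose(position, orientation): joint-space move of the TCP to a pose.
- manip.servo_line(position, ori=None, vel=0.15): straight line of the TCP; ori=None keeps the orientation; vel is the mean speed in m/s.
- manip.movej(angles): joint-space move.
- effector.open_jaws() and effector.close(f_grip=None): open the fingers fully, or close them until they stop; f_grip is the grip in N (None keeps the last).
- manip.sleep(seconds).
- manip.solve_ik(position, orientation): joint angles nearest the present ones, or None.
- viewer.get_image(name): name is "side" or "top" or "wrist"; returns the picture (400x640x3 uint8, red, green, blue); there is no depth.
- viewer.get_calibration(name): a dict with "vfov" (degrees; the focal length in pixels is half the picture's height over the tangent of half this angle, whatever the lens; pixels are square), "cx", "cy" (the principal point, pixels), "eye" and "attitude" of the camera in the world. Camera axes: x right, y down, z forward; pixel columns grow to the right and rows downward; lengths in m; the calibration is good to about 2 mm. The wrist camera is an equidistant fisheye: a pixel r from the principal point sees the ray r / f radians off the axis. A picture is of the moment at which its call begins: read the wrist's pose just before it. get_calibration takes no time and is no camera call; for the wrist camera it gives the pose at the moment of the call.
A pose or a line that the arm cannot do raises manip.PlanningError and nothing moves.
- manip.hand_in(): hands the job in, once; it reports no verdict.
Readings, each from a call of its own:
- manip.current_clock(): time.
- manip.current_q(): joint angles.
- manip.current_joint_velocities(): joint speeds.
- manip.current_tau(): joint torques, N m.
- manip.current_tool_pos(): TCP position.
- manip.current_tcp_rot(): TCP orientation.
- manip.current_force(): force on the tool from outside, world axes, zero at the start.
- manip.current_wrist_torque(): the same for the moment, N m.
- manip.current_finger_gap(): finger opening in m.
Only numpy, scipy, OpenCV 4.12 (cv2) and the standard library are available. Lean on these libraries where they do the work, as an engineer would, in place of code of your own. Each camera call takes 0.05 s, during which the arm holds its last target.

### The job

Slide the loose printing block across the deck of the registration jig into the jig's pocket and press it home past the two spring plungers, so that it lies flat on the pocket floor and square. Never lift the block off the jig, push and press it gently, leave the roller, the wash bottle and the green dish alone, and let go of everything at the end.

Things in the scene. Friction and masses are not known exactly. Their poses are not given: they have to be found in the camera images.
- pocket (a point): Centre of the pocket floor (8 mm above the table) of the fixed plywood jig. Axes of the jig: +x to the far fence, +y to the side fence, z up. The pocket is 103 mm along x, 123 mm along y, 10 mm deep below the deck; its +x, -y corner is filled in at 45 degrees (face on x - y = 93.5 mm). Aluminium fences rise flush with its +x and +y walls; open deck lies on its -x and -y sides.
- deck (a point): On the jig's deck, at the middle of the start area: 130 mm to -x of the pocket's centre. Deck height 18 mm above the table. From the pocket's centre the deck reaches out to x = -205 mm and to y = -137 mm.
- side_fence (a point): Middle of the top edge of the side fence's inner face, in line with the pocket's +y wall (61.5 mm to +y of the pocket's centre). The fence is 20 mm wide, its top 32 mm above the table (14 mm above the deck), and runs along x the whole length of the jig, so that a block slid along it enters the pocket. The far fence is alike, with its face 51.5 mm to +x of the pocket's centre.
- plungers (a point): On the pocket's -y wall, half-way between two steel spring plungers at x = -30 and +12 mm from the pocket's centre, 4 mm above the floor. Round noses of 6 mm radius stand 4 mm out of the wall, give way along -y at 3 to 6 N each. They hold the block up slanting until it is pushed to the side fence (8 N) and pressed down near them (about 15 N); then an edge still high is pressed likewise.
- block_mid (a point): Centre (half-way up) of the loose printing block: light wood, dark carved face on top, 100 mm along its x, 120 along its y, 20 thick, 0.1 to 0.3 kg, +x, -y corner cut at 45 degrees (20 mm legs) like the pocket's. Starts flat on the deck, turned up to 0.35 rad from the jig's axes. Home: axes along the pocket's, centre 10 mm above its floor, top 10 mm above the deck, 3 mm play in x and y.
- ink_roller: Bystander: ink roller lying on the table, 80 mm rubber roll (32 mm diameter) along y, handle to -x, about 175 mm long in all; origin under the middle of the roll.
- wash_bottle: Bystander: clear bottle with a cap, 60 mm diameter, 160 mm tall; origin at the centre of its base.
- paint_dish: Bystander: shallow green dish, 100 mm wide, 30 mm tall; origin at the centre of its base.
Not all that is in view belongs to the job. Of the things that look like the part that bears block_mid, the middle-sized one is meant.

How it is judged:
By the outcome, as a careful person would: the job done as asked, in the order asked, and still so for the second after the job is handed in, with the robot touching nothing.
It also fails if it takes over 54 s, if anything falls off the work surface, if the arm or the gripper's body presses on something with over 40 N, if the wrist force passes 120 N, or if a joint passes its speed limit or range.

## Working session

There is one attempt and no reset: what is moved stays moved. The work goes in short steps, each a Python script; the robot and the scene stay as the last script left them, time stands still between calls to the robot, and variables do not carry over. Pictures are saved under pics/ and viewed, and the job is handed in when it is done.

```bash
ls; mkdir -p pics
python3 - <<'E'
from bench import manip, effector, viewer
import cv2
for n in ["side","top","wrist"]:
    c=viewer.get_calibration(n); print(n,c)
    cv2.imwrite(f"pics/{n}0.png",viewer.get_image(n)[:,:,::-1])
print(manip.current_clock(),manip.current_force(),manip.current_tcp_rot())
E
```

```text
pics
side {'vfov': 44.18996125256647, 'cx': 330.6903863167113, 'cy': 199.36829369114642, 'eye': array([ 0.00564094, -0.94902871,  0.64726293]), 'attitude': array([ 0.83167792, -0.22060579,  0.12691105, -0.49349621])}
top {'vfov': 45.013180460952846, 'cx': 317.02768689780066, 'cy': 210.72583632042452, 'eye': array([ 0.37991168, -0.0169991 ,  1.25007744]), 'attitude': array([ 0.70748518, -0.70259021,  0.04561809, -0.06124303])}
wrist {'vfov': 65.70646984690485, 'cx': 321.9138710677672, 'cy': 198.0702523557736, 'eye': array([0.15233914, 0.63585745, 0.38281733]), 'attitude': array([0.8130529 , 0.56225327, 0.08495804, 0.12489343])}
0.15 [0.18702683 0.56931113 1.05377996] [ 8.22495428e-01  5.68771191e-01 -6.50264493e-04  4.23890103e-04]
```

View pics/side0.png

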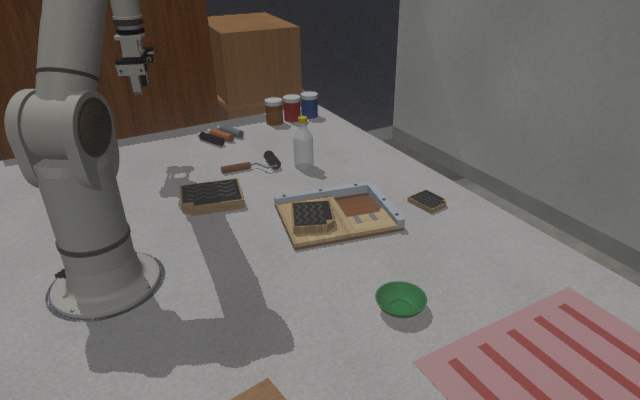

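View pics/top0.png

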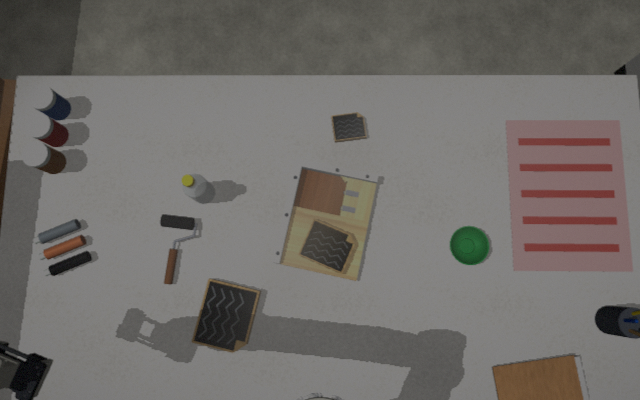

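View pics/wrist0.png

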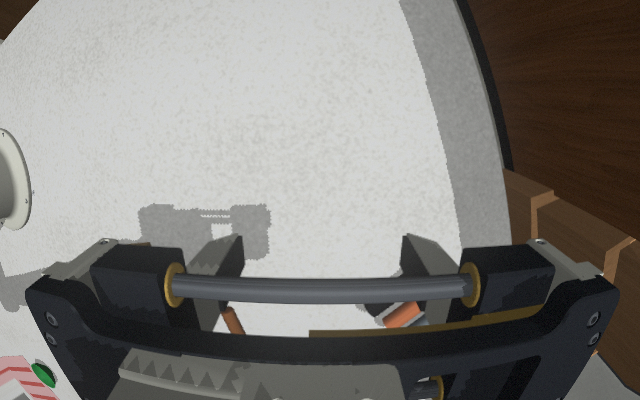

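Side and top both show the jig, with the pocket at about (335,195) in top and the middle-sized block on its deck at (328,245). The larger and smaller lookalikes are off the jig. I'll zoom in.

Run:
```python
import cv2
im=cv2.imread("pics/top0.png")[160:285,270:390]
im=cv2.convertScaleAbs(im,alpha=1.5)
cv2.imwrite("pics/topz.png",cv2.resize(im[:62+3],None,fx=6,fy=6,interpolation=cv2.INTER_CUBIC))
cv2.imwrite("pics/topz2.png",cv2.resize(im[55:],None,fx=6,fy=6,interpolation=cv2.INTER_CUBIC))
im=cv2.imread("pics/side0.png")[175:250,265:410]
cv2.imwrite("pics/sidez.png",cv2.resize(im,None,fx=5,fy=5,interpolation=cv2.INTER_CUBIC))
```

```text
(no output)
```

View pics/topz.png

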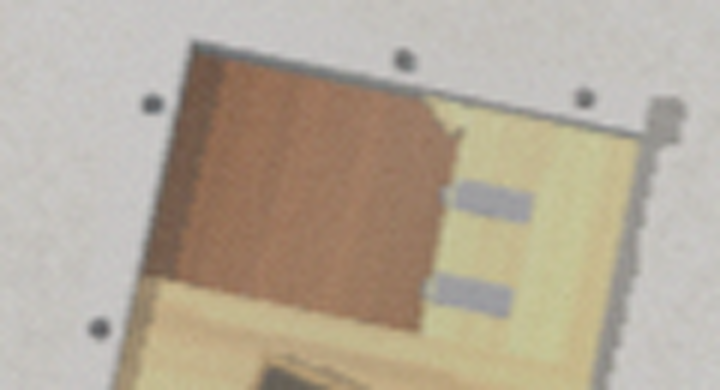

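View pics/topz2.png

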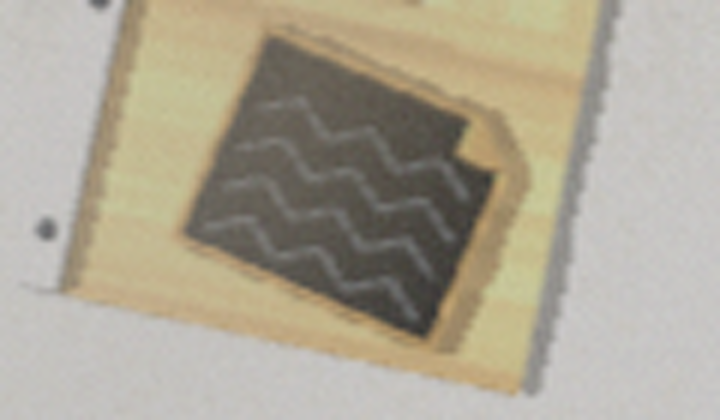

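View pics/sidez.png

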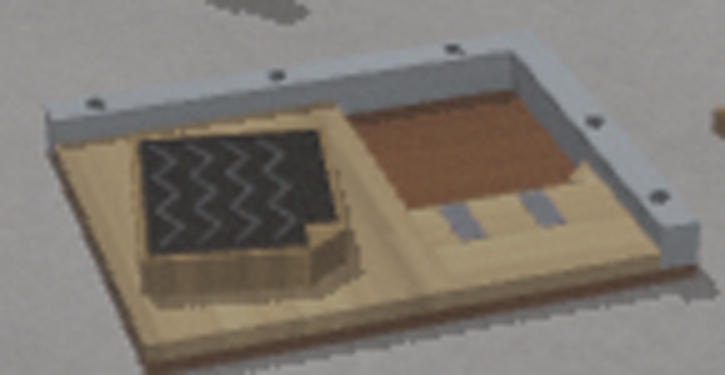

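```bash
cat > h.py <<'E'
import numpy as np, cv2
from scipy.spatial.transform import Rotation as R
from scipy.optimize import least_squares
def proj(c,P):
    P=np.atleast_2d(P); p=(P-c["eye"])@R.from_quat(c["attitude"]).as_matrix()
    f=200/np.tan(np.radians(c["vfov"])/2)
    if c.get("fish"):
        r=np.hypot(p[:,0],p[:,1]); th=np.arctan2(r,p[:,2]); k=f*th/np.maximum(r,1e-9)
        return np.c_[c["cx"]+k*p[:,0],c["cy"]+k*p[:,1]]
    return np.c_[c["cx"]+f*p[:,0]/p[:,2],c["cy"]+f*p[:,1]/p[:,2]]
def jp(x,P): # pose x,y,yaw ; P in jig mm (z above table)
    P=np.atleast_2d(P)*1e-3; c,s=np.cos(x[2]),np.sin(x[2])
    return np.c_[x[0]+c*P[:,0]-s*P[:,1],x[1]+s*P[:,0]+c*P[:,1],P[:,2]]
def fit(obs,x0,loss="soft_l1"):
    # obs list of (calib, pts, px)
    fun=lambda x:np.concatenate([(proj(c,jp(x,P))-px).ravel() for c,P,px in obs])
    r=least_squares(fun,x0,loss=loss)
    return r.x,[np.round(proj(c,jp(r.x,P))-px,2) for c,P,px in obs]
E
python3 - <<'E'
from h import *
from bench import viewer
T=viewer.get_calibration("top");S=viewer.get_calibration("side")
def z(ps,k,o): return (np.array(ps)+.5)/k-.5+np.array(o)
Pt=[(51.5,61.5,32),(-205,61.5,32),(-205,-137,18),(-51.5,-61.5,18),(51.5,-42,18),(32,-61.5,18),(51.5,-137,18)]
t=z([(192,42),(62,290+330),(520,393+330),(420,332),(424,95),(460,130),(638,137)],6,(270,160))
Ps=[(-205,-137,18),(51.5,-137,18),(-51.5,-61.5,18),(-51.5,61.5,18),(51.5,61.5,32),(-205,61.5,18)]
s=z([(145,345),(662,262),(410,210),(338,107),(512,55),(55,147)],5,(265,175))
x0=[.52,-.03,-.2]
for o in ([(T,Pt,t)],[(S,Ps,s)],[(T,Pt,t),(S,Ps,s)]):
    x,r=fit(o,x0); print(x); print(*[a.tolist() for a in r])
J=x
tb=z([(265,38+330),(185,235+330),(430,338+330)],6,(270,160)); Pb=[(45,55,38),(-45,55,38),(-45,-55,38)]
sb=z([(138,140),(320,130),(338,222),(310,248),(145,252)],5,(265,175)); 
Psb=[(-50,60,38),(50,60,38),(50,-40,38),(30,-60,38),(-50,-60,38)]
for o in ([(T,Pb,tb)],[(S,Psb,sb)],[(T,Pb,tb),(S,Psb,sb)]):
    b,r=fit(o,[.4,-.03,-.3]); print(b); print(*[a.tolist() for a in r])
c,s_=np.cos(J[2]),np.sin(J[2]);d=b[:2]-J[:2]
print("block in jig",c*d[0]+s_*d[1],-s_*d[0]+c*d[1],b[2]-J[2])
E
```

```text
[ 0.62005298  0.00261968 -0.20250505]
[[-0.25, -0.7], [-0.42, 0.23], [0.39, -0.2], [0.06, -0.07], [0.08, -0.33], [-0.1, 2.51], [0.23, -0.02]]
[ 6.17936050e-01 -5.54331503e-04 -2.14398183e-01]
[[-0.2, 0.76], [0.0, -0.83], [-0.11, 1.0], [-0.43, -0.68], [0.67, -0.26], [0.19, -0.14]]
[ 0.61953758  0.00235722 -0.20540512]
[[-0.08, -0.56], [-0.53, 0.32], [0.23, 0.11], [0.09, 0.18], [0.22, -0.08], [0.03, 2.77], [0.36, 0.33]] [[0.6, 0.29], [0.21, -1.73], [0.1, 0.37], [-0.59, -1.15], [0.33, -0.86], [0.24, -0.4]]
[ 0.47611595 -0.01621082 -0.3798933 ]
[[0.22, 0.06], [-0.06, 0.2], [-0.15, -0.26]]
[ 0.47699599 -0.01360185 -0.40363881]
[[-1.62, -0.93], [0.91, -1.24], [1.84, 0.28], [0.01, -0.04], [-0.98, 1.34]]
[ 0.47592171 -0.01560329 -0.38795734]
[[0.18, 0.03], [-0.37, 0.06], [-0.6, -0.07]] [[-2.02, -0.32], [0.53, -0.94], [2.09, 0.58], [0.4, 0.33], [-0.6, 2.0]]
block in jig -0.13693353786909201 -0.04687538306784878 -0.18255222379037958
```

```bash
cat >> h.py <<'E'
J=np.array([0.6195,0.0024,-0.204])
def ori(psi,tilt=0): # psi jig-relative yaw of tool x, tool down
    return (R.from_euler("z",psi+J[2])*R.from_euler("x",np.pi)).as_quat()
def W(x,y,z): return jp(J,(x,y,z))[0]
def injig(p):
    c,s=np.cos(J[2]),np.sin(J[2]);d=np.asarray(p)[:2]-J[:2]
    return np.array([c*d[0]+s*d[1],-s*d[0]+c*d[1],p[2]])*1e3
def fj(f):
    return R.from_euler("z",-J[2]).apply(f)
E
python3 - <<'E'
from h import *
from bench import manip,effector,viewer
for psi in (0,np.pi,np.pi/2,-np.pi/2):
  for p in ((-137,-150,150),(-137,-150,22),(-137,-70,22),(-250,0,22),(-70,0,22),(0,-90,25),(-10,-50,28)):
    q=manip.solve_ik(W(*p),ori(psi)); print(round(psi,2),p,None if q is None else np.round(q,2))
E
```

```text
0 (-137, -150, 150) [-0.04  0.26  0.26  2.08 -0.09  0.82  0.08]
0 (-137, -150, 22) [-0.02  0.5   0.25  2.15 -0.24  0.53  0.21]
0 (-137, -70, 22) [-0.06  0.49  0.09  2.13 -0.09  0.52 -0.1 ]
0 (-250, 0, 22) [-0.23  0.38  0.02  2.35 -0.02  0.42 -0.4 ]
0 (-70, 0, 22) [-0.13  0.58  0.07  1.94 -0.06  0.62 -0.23]
0 (0, -90, 25) [-0.01  0.65  0.15  1.8  -0.14  0.7   0.01]
0 (-10, -50, 28) [-0.06  0.64  0.12  1.82 -0.11  0.69 -0.08]
3.14 (-137, -150, 150) [-0.83  0.66  1.36  2.1  -0.77  1.04 -2.41]
3.14 (-137, -150, 22) [ 0.81  0.61 -0.75  2.12  0.68  0.67  2.53]
3.14 (-137, -70, 22) [-0.93  1.12  1.35  2.16 -1.29  1.15 -2.22]
3.14 (-250, 0, 22) [ 0.22  0.42 -0.48  2.33  0.44  0.47  2.32]
3.14 (-70, 0, 22) [ 0.31  0.64 -0.5   1.93  0.46  0.69  2.47]
3.14 (0, -90, 25) [-0.72  1.24  1.35  1.83 -1.29  1.28 -2.32]
3.14 (-10, -50, 28) [-0.8   1.22  1.35  1.84 -1.28  1.27 -2.38]
1.57 (-137, -150, 150) [ 0.06  0.25  0.15  2.08 -0.05  0.81  1.61]
1.57 (-137, -150, 22) [ 0.21  0.48 -0.02  2.14  0.02  0.52  1.54]
1.57 (-137, -70, 22) [ 0.14  0.49 -0.14  2.13  0.13  0.53  1.27]
1.57 (-250, 0, 22) [-0.03  0.39 -0.21  2.34  0.19  0.43  0.98]
1.57 (-70, 0, 22) [ 0.07  0.59 -0.19  1.94  0.18  0.63  1.13]
1.57 (0, -90, 25) [ 0.2   0.65 -0.14  1.79  0.13  0.7   1.36]
1.57 (-10, -50, 28) [ 0.15  0.64 -0.16  1.81  0.15  0.7   1.27]
-1.57 (-137, -150, 150) [-0.25  0.28  0.52  2.09 -0.19  0.82 -1.4 ]
-1.57 (-137, -150, 22) [-0.39  0.6   0.72  2.16 -0.69  0.62 -0.95]
-1.57 (-137, -70, 22) [-0.33  0.52  0.42  2.14 -0.4   0.55 -1.38]
-1.57 (-250, 0, 22) [-0.44  0.39  0.25  2.35 -0.23  0.42 -1.76]
-1.57 (-70, 0, 22) [-0.29  0.6   0.27  1.95 -0.25  0.63 -1.64]
-1.57 (0, -90, 25) [-0.13  0.67  0.31  1.81 -0.29  0.71 -1.44]
-1.57 (-10, -50, 28) [-0.19  0.65  0.29  1.82 -0.27  0.71 -1.52]
```

Run:
```python
from h import *
from bench import manip,effector,viewer
import json
t=manip.current_clock
effector.close(5); print(t(),manip.current_finger_gap())
manip.move_pose(W(-120,-160,230),ori(0)); print(t())
c=viewer.get_calibration("wrist"); im=viewer.get_image("wrist")
cv2.imwrite("pics/w1.png",im[:,:,::-1]); json.dump({k:np.array(v).tolist() for k,v in c.items()},open("w1.json","w"))
cv2.imwrite("pics/w1z.png",cv2.resize(im[:,:,::-1],(800,500),interpolation=cv2.INTER_CUBIC))
print(t(),injig(manip.current_tool_pos()),fj(manip.current_force()))
```

```text
1.5833 0.0005880144941492132
4.3167
4.3667 [-119.81082745 -158.97793274  229.9032292 ] [ 0.30555733 -0.94249757  0.11374345]
```

View pics/w1z.png

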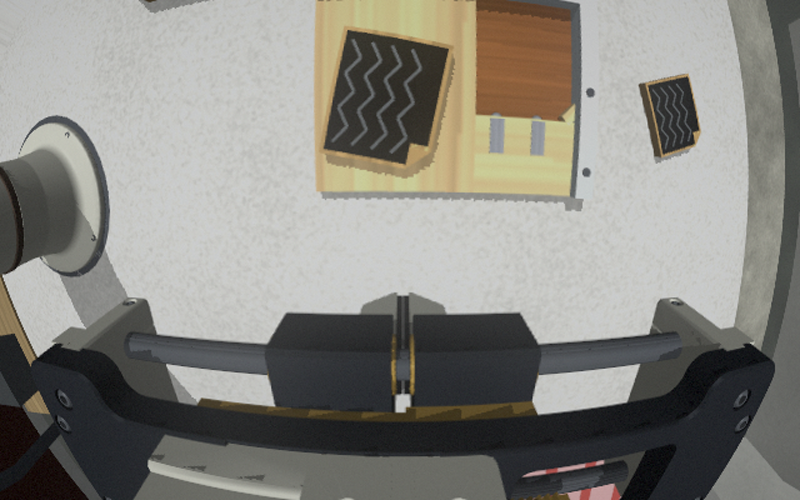

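Run:
```python
import cv2
im=cv2.imread("pics/w1.png")[0:170,245:475]
cv2.imwrite("pics/w1zz.png",cv2.resize(im,None,fx=3.4,fy=3.4,interpolation=cv2.INTER_CUBIC))
```

```text
(no output)
```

View pics/w1zz.png

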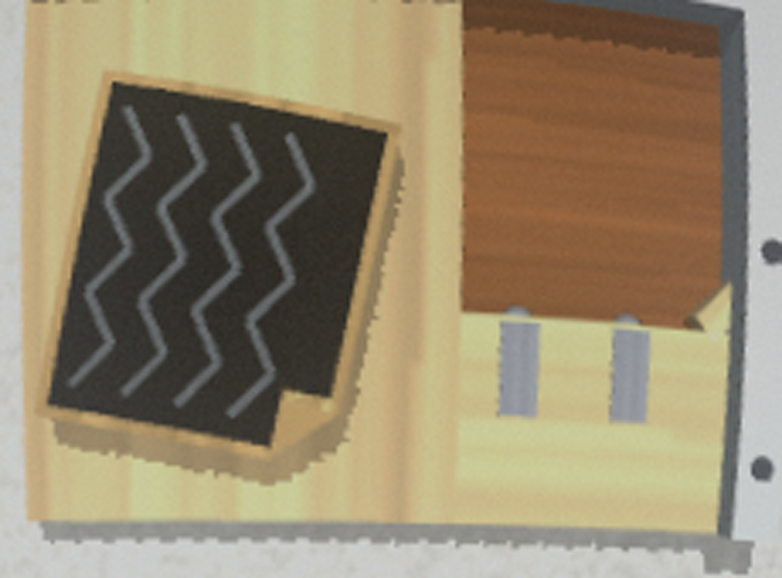

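Run:
```python
from h import *
import json
c=json.load(open("w1.json")); c={k:np.array(v) for k,v in c.items()}; c["fish"]=1
z=lambda p:(np.array(p)+.5)/3.4-.5+np.array([245,0])
P=[(-205,-137,18),(51.5,-137,18),(-51.5,-61.5,18),(51.5,-42,18),(32,-61.5,18),(51.5,61.5,32)]
x,r=fit([(c,P,z([(27,520),(716,530),(461,312),(731,285),(697,328),(742,10)]))],J); print(x,r)
B=[(-50,60,38),(50,60,38),(-50,-60,38),(30,-60,38)]
b,r=fit([(c,B,z([(108,73),(399,127),(39,412),(268,448)]))],[.476,-.016,-.38]);print(b,r)
for JJ in (x,J):
  cc,s=np.cos(JJ[2]),np.sin(JJ[2]);d=(b-JJ)[:2];print(cc*d[0]+s*d[1],-s*d[0]+cc*d[1],b[2]-JJ[2])
```

```text
[ 0.61914671  0.00183161 -0.20952422] [array([[-0.27,  0.31],
       [ 0.32,  0.92],
       [ 0.05, -0.06],
       [ 0.39, -0.97],
       [-4.08,  0.13],
       [ 0.99, -0.43]])]
[ 0.47665115 -0.01735543 -0.40871687] [array([[-0.65, -1.69],
       [ 1.79, -0.8 ],
       [-1.25,  0.52],
       [ 0.46,  3.2 ]])]
-0.13538838305886147 -0.04840571882599591 -0.19919264590953328
-0.13588453675554002 -0.048285246990882706 -0.20471686947706788
```

```bash
sed -i 's/^J=.*/J=np.array([0.6193,0.0022,-0.207])/' h.py
cat >> h.py <<'E'
def snap(name,tag):
    from bench import viewer
    import json
    c=viewer.get_calibration(name); im=viewer.get_image(name)[:,:,::-1]
    cv2.imwrite(f"pics/{tag}.png",im); json.dump({k:np.array(v).tolist() for k,v in c.items()},open(f"{tag}.json","w"))
    return im
E
python3 - <<'E'
from h import *
from bench import manip,effector,viewer
t=manip.current_clock
st=lambda:print(round(t(),2),np.round(injig(manip.current_tool_pos()),1),np.round(fj(manip.current_force()),1))
manip.move_pose(W(-140,-155,40),ori(0)); st()
manip.servo_line(W(-140,-152,22)); st()
manip.servo_line(W(-140,-110,22),vel=.08); st()
manip.servo_line(W(-140,-82,22),vel=.06); st()
for y in (-78,-75,-73,-71,-70,-69,-68,-67):
    manip.servo_line(W(-140,y,22),vel=.04); st()
    if fj(manip.current_force())[1]<-8: break
im=snap("wrist","w2")
E
```

```text
5.15 [-138.7 -154.9   40.7] [1.1 0.1 0. ]
5.42 [-138.9 -151.8   23.1] [-0.7 -0.2  0.3]
6.1 [-140.  -110.    22.1] [-0.1 -0.2  0.6]
6.72 [-140.1  -81.6   22. ] [-0.3 -0.   0.1]
6.97 [-140.1  -77.9   22. ] [-0.   0.2  0.4]
7.22 [-140.   -74.9   22. ] [ 0.8 -0.4 -0.1]
7.47 [-139.6  -73.3   22.1] [ 0.3 -2.2 -0. ]
7.72 [-138.7  -72.5   22.3] [ 2.8 -5.6 -0.6]
7.97 [-138.1  -72.1   22.4] [ 4.5 -7.3  0.1]
8.22 [-137.6  -71.7   22.6] [ 5.2 -8.6  0.5]
```

View pics/w2.png

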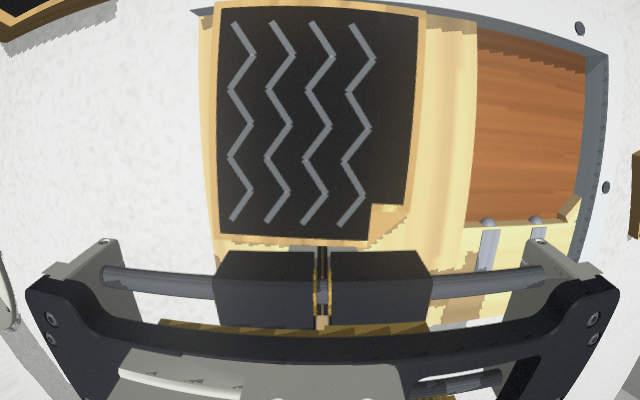

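Run:
```python
import cv2
im=cv2.imread("pics/w2.png")
cv2.imwrite("pics/w2z.png",cv2.resize(im[0:100,180:440],None,fx=3,fy=3,interpolation=cv2.INTER_CUBIC))
cv2.imwrite("pics/w2y.png",cv2.resize(im[180:280,180:440],None,fx=3,fy=3,interpolation=cv2.INTER_CUBIC))
```

```text
(no output)
```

View pics/w2z.png

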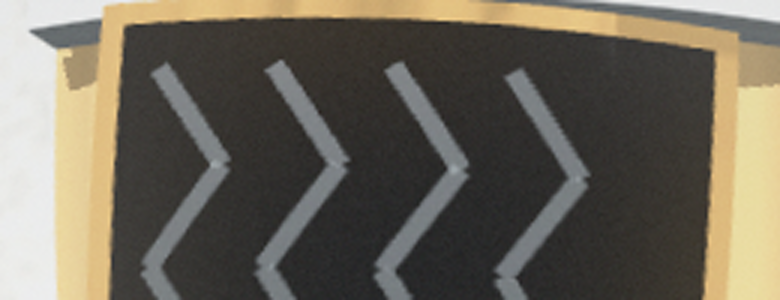

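View pics/w2y.png

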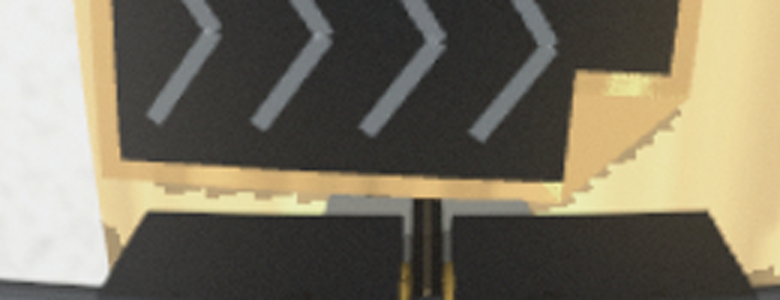

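```bash
cat >> h.py <<'E'
def load(tag):
    import json
    c={k:np.array(v) for k,v in json.load(open(tag+".json")).items()}; c["fish"]=tag[0]=="w"; return c
def rel(b):
    cc,s=np.cos(J[2]),np.sin(J[2]);d=(b-J)[:2];return np.round([1e3*(cc*d[0]+s*d[1]),1e3*(-s*d[0]+cc*d[1]),b[2]-J[2]],3)
E
python3 - <<'E'
from h import *
c=load("w2")
z=lambda p:(np.array(p)+.5)/3-.5+np.array([180,0])
b,r=fit([(c,[(-50,60,38),(50,60,38),(-50,-60,38),(30,-60,38)],z([(105,5),(738,33),(104,178+540),(565,198+540)]))],[.48,.0,-.2]);print(rel(b),r)
E
```

```text
[-1.42035e+02 -8.82000e-01 -5.10000e-02] [array([[-0.82, -0.57],
       [ 1.37, -1.11],
       [ 0.1 ,  0.46],
       [-0.24,  1.58]])]
```

Run:
```python
from h import *
from bench import manip,effector,viewer
t=manip.current_clock
st=lambda:print(round(t(),2),np.round(injig(manip.current_tool_pos()),1),np.round(fj(manip.current_force()),1))
manip.servo_line(W(-142,-85,22),vel=.1)
manip.servo_line(W(-142,-90,60),vel=.2); st()
manip.move_pose(W(-225,-15,55),ori(np.pi/2)); st()
manip.servo_line(W(-225,-15,22),vel=.15); st()
manip.servo_line(W(-190,-15,22),vel=.08); st()
manip.servo_line(W(-150,-15,22),vel=.08); st()
manip.servo_line(W(-115,-15,22),vel=.08); st()
im=snap("wrist","w3"); snap("top","t3")
z=cv2.resize(im,(800,500)); cv2.imwrite("pics/w3z.png",z)
```

```text
8.92 [-141.2  -88.9   60.8] [-0.2 -0.7  0.1]
9.94 [-225.1  -15.1   54.6] [-0.9 -0.5  0. ]
10.31 [-225.6  -15.4   21.6] [ 0.5  0.1 -0.2]
10.9 [-189.9  -15.    22.1] [-0.5 -0.7  0.4]
11.55 [-150.4  -15.    21.8] [-0.8  0.5  0.4]
12.14 [-115.3  -15.    21.8] [-0.1 -0.   0.1]
```

View pics/w3z.png

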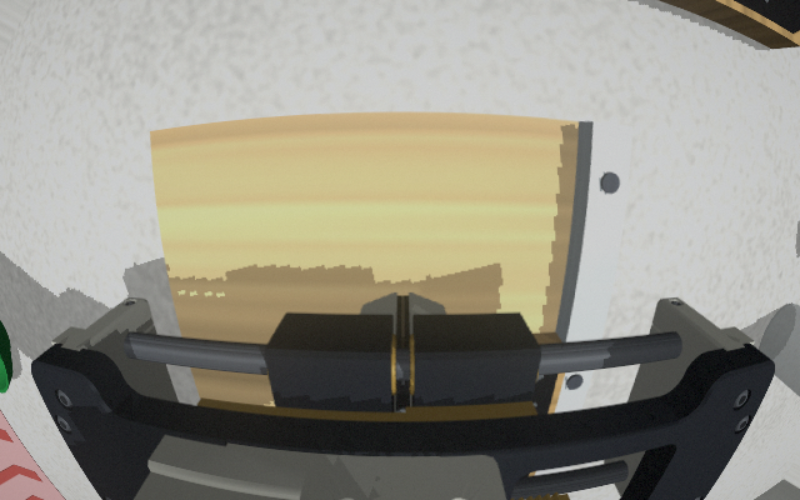

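Run:
```python
import cv2
im=cv2.imread("pics/t3.png")[150:290,260:400]
cv2.imwrite("pics/t3z.png",cv2.resize(im,None,fx=4.2,fy=4.2,interpolation=cv2.INTER_CUBIC))
```

```text
(no output)
```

View pics/t3z.png

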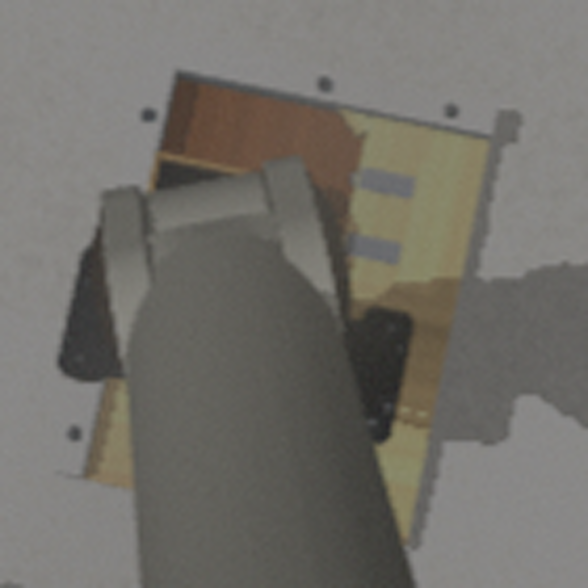

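Run:
```python
from h import *
from bench import manip,effector,viewer
t=manip.current_clock
st=lambda:print(round(t(),2),np.round(injig(manip.current_tool_pos()),1),np.round(fj(manip.current_force()),1))
for x in (-95,-82,-74,-69,-66,-64,-62,-61,-60):
    manip.servo_line(W(x,-15,22),vel=.06); st()
    if fj(manip.current_force())[0]<-7: break
snap("top","t4"); im=snap("side","s4")
cv2.imwrite("pics/s4z.png",cv2.resize(im[175:250,265:410],None,fx=5,fy=5,interpolation=cv2.INTER_CUBIC))
```

```text
12.72 [-94.4 -15.   22. ] [-1.1 -0.1  0. ]
13.09 [-81.4 -15.   22. ] [ 0.4  0.5 -0.2]
13.38 [-73.7 -15.2  21.9] [ 0.5 -0.6 -1. ]
13.62 [-68.9 -15.3  21.9] [-0.7 -0.8 -1.1]
13.88 [-66.  -15.1  21.9] [-2.4 -1.  -0.6]
14.12 [-63.8 -15.   22. ] [-1.3 -0.8 -1. ]
14.38 [-61.6 -14.9  22.1] [-2.3  0.1 -0.5]
14.62 [-60.9 -14.9  22. ] [-2.8  1.1 -0.8]
14.88 [-59.9 -14.9  22. ] [-3.2  0.2 -0.2]
```

View pics/s4z.png

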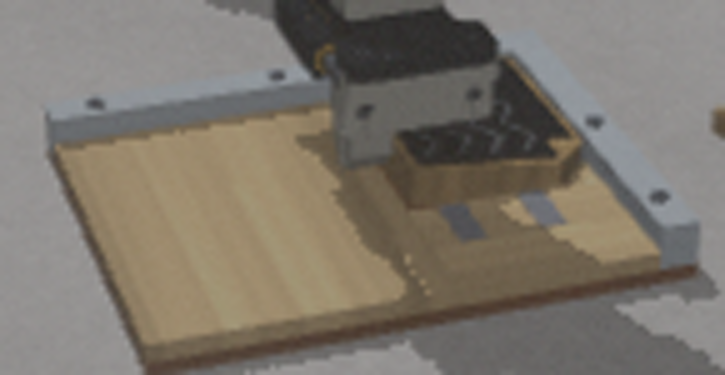

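Run:
```python
from h import *
from bench import manip,effector,viewer
t=manip.current_clock
st=lambda:print(round(t(),2),np.round(injig(manip.current_tool_pos()),1),np.round(fj(manip.current_force()),1))
manip.servo_line(W(-72,-15,22),vel=.1)
manip.servo_line(W(-75,-25,70),vel=.25); st()
manip.move_pose(W(-9,-110,90),ori(0)); st()
snap("wrist","w5"); im=snap("side","s5")
cv2.imwrite("pics/s5z.png",cv2.resize(im[175:250,265:410],None,fx=5,fy=5,interpolation=cv2.INTER_CUBIC))
```

```text
15.59 [-72.6 -25.2  71.8] [0.5 0.2 0.9]
16.67 [  -9.8 -109.4   89. ] [-0.3 -0.2  0.4]
```

View pics/s5z.png

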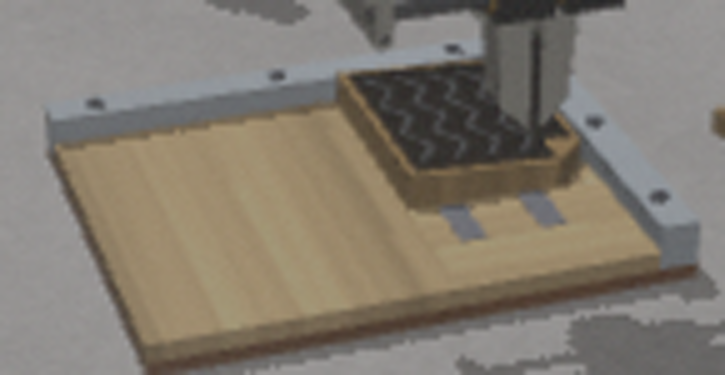

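View pics/w5.png

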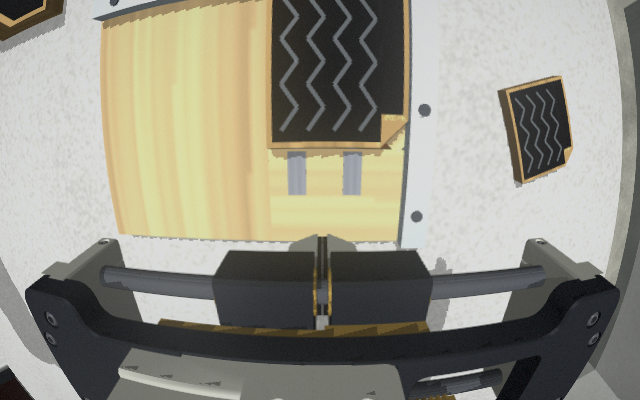

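Run:
```python
from h import *
from bench import manip,effector,viewer
t=manip.current_clock
st=lambda:print(round(t(),2),np.round(injig(manip.current_tool_pos()),1),np.round(fj(manip.current_force()),1))
manip.move_pose(W(-9,-92,30),ori(0))
manip.servo_line(W(-9,-90,23),vel=.1); st()
manip.servo_line(W(-9,-76,23),vel=.08); st()
y=-74
while y>-80 and y<-60:
    manip.servo_line(W(-9,y,23),vel=.06); st()
    if fj(manip.current_force())[1]<-9: break
    y+=1
im=snap("side","s6")
cv2.imwrite("pics/s6z.png",cv2.resize(im[175:250,265:410],None,fx=5,fy=5,interpolation=cv2.INTER_CUBIC))
```

```text
17.38 [ -8.1 -90.4  24.1] [ 0.5 -0.4  0.3]
17.7 [ -8.8 -74.5  23.4] [-0.9  0.4  0.3]
17.95 [ -9.1 -74.   23. ] [ 0.4 -0.4 -0.3]
18.2 [ -9.  -73.1  23. ] [-0.2 -0.5  0.4]
18.45 [ -9.  -71.9  23. ] [ 0.2 -0.5 -0.7]
18.7 [ -9.  -70.9  23. ] [-0.5  0.2 -0.3]
18.95 [ -9.  -69.9  23. ] [0.4 0.3 0.4]
19.2 [ -9. -69.  23.] [ 0.3 -0.4  0.4]
19.45 [ -9.  -68.9  23. ] [-0.3 -2.3 -0.1]
19.7 [ -9.  -68.9  23. ] [-0.  -4.5  0.4]
19.95 [ -8.9 -68.8  22.9] [ 0.4 -6.6  0.4]
20.2 [ -9.  -68.8  22.9] [-0.7 -8.7  0.5]
20.45 [ -8.9 -68.8  22.9] [ 0.3 -9.9  0.8]
```

View pics/s6z.png

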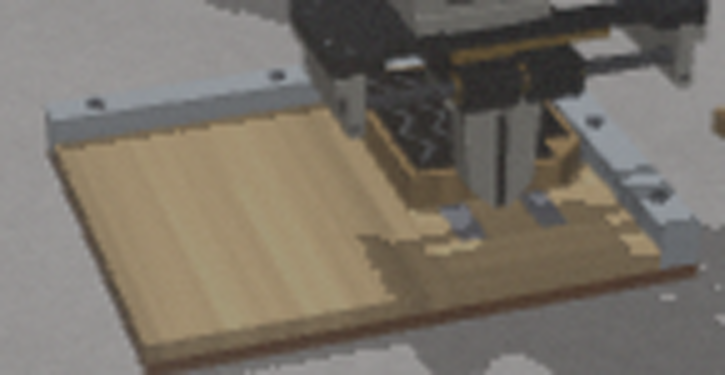

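```bash
cat >> h.py <<'E'
def press(x,y,z0,fmax,zmin=20,dy=0.):
    from bench import manip
    z=z0
    while z>=zmin:
        manip.servo_line(W(x,y,z),vel=.06)
        f=fj(manip.current_force()); p=injig(manip.current_tool_pos())
        print(round(manip.current_clock(),2),z,np.round(p,1),np.round(f,1))
        if f[2]>fmax: return
        z-=1.5; y+=dy
E
python3 - <<'E'
from h import *
from bench import manip,effector,viewer
manip.servo_line(W(-9,-76,23),vel=.15)
manip.servo_line(W(-9,-76,50),vel=.2)
manip.servo_line(W(-9,-49,45),vel=.2)
press(-9,-49,37,19,zmin=16)
im=snap("side","s7")
cv2.imwrite("pics/s7z.png",cv2.resize(im[175:250,265:410],None,fx=5,fy=5,interpolation=cv2.INTER_CUBIC))
E
```

```text
21.6 37 [ -9.7 -50.   36.1] [ 0.2  0.8 -0.9]
21.85 35.5 [ -8.9 -49.3  35.5] [-0.   0.1  0.6]
22.1 34.0 [ -9.1 -49.   34. ] [-0.2  1.   0.5]
22.35 32.5 [ -9.1 -49.   32.4] [-0.7 -0.5  0.4]
22.6 31.0 [ -9.1 -49.   30.8] [ 0.2  0.7 -0.2]
22.85 29.5 [ -9.1 -49.   29.3] [-0.1 -0.2 -0.3]
23.1 28.0 [ -9.  -49.   28.5] [-1.3  0.1  6.2]
23.35 26.5 [ -9.  -48.9  28.4] [-5.4 -1.1 16.7]
23.6 25.0 [ -9.  -48.9  28.3] [-11.6  -1.6  27.1]
```

View pics/s7z.png

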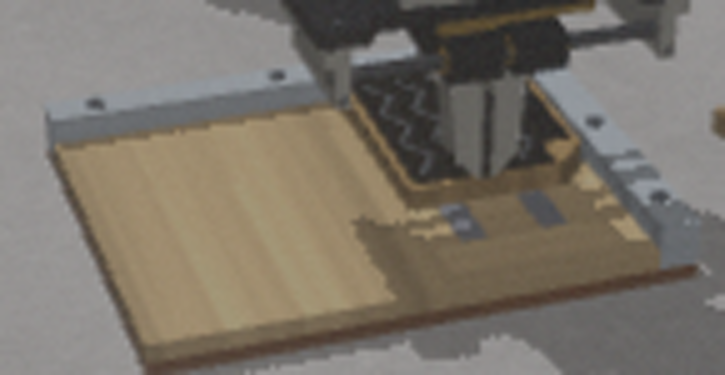

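Run:
```python
from h import *
from bench import manip,effector,viewer
manip.servo_line(W(-9,-49,32),vel=.1)
manip.servo_line(W(-12,-70,90),vel=.25)
im=snap("wrist","w8")
cv2.imwrite("pics/w8z.png",cv2.resize(im[:260,150:470],None,fx=2.4,fy=2.4,interpolation=cv2.INTER_CUBIC))
im=snap("side","s8")
cv2.imwrite("pics/s8z.png",cv2.resize(im[175:250,265:410],None,fx=5,fy=5,interpolation=cv2.INTER_CUBIC))
print(manip.current_clock())
```

```text
24.4
```

View pics/s8z.png

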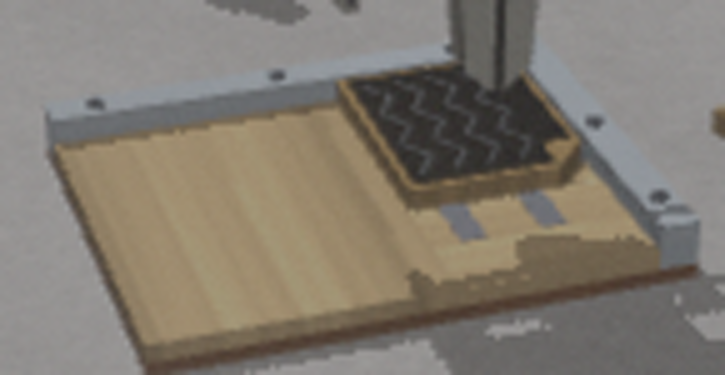

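View pics/w8z.png

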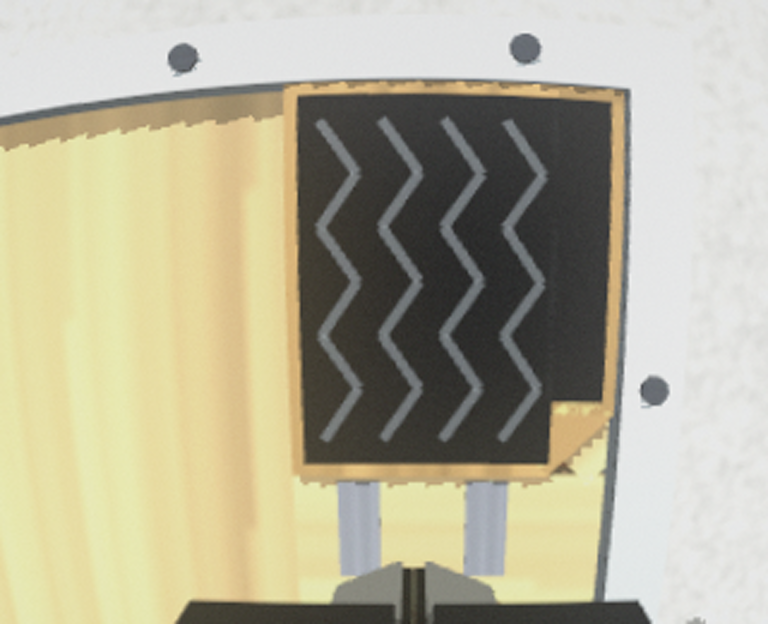

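Run:
```python
from h import *
from bench import manip,effector,viewer
for x,y in ((-32,44),(28,44),(28,-35),(-38,-44)):
    manip.servo_line(W(x,y,36),vel=.25)
    manip.sleep(.15)
    press(x,y,30,13,zmin=22)
    manip.servo_line(W(x,y,36),vel=.2)
```

```text
25.46 30 [-31.7  42.9  30. ] [-0.2 -0.6  1. ]
25.71 28.5 [-31.9  43.6  28.6] [-0.5 -1.5  1.6]
25.96 27.0 [-31.7  43.7  28.3] [-3.3 -2.5 12. ]
26.21 25.5 [-31.7  43.7  28.2] [-7.1 -3.7 24.2]
27.25 30 [26.9 44.1 29.3] [0.8 0.3 0.3]
27.5 28.5 [28.  44.1 28.6] [-0.8 -0.8  0.5]
27.75 27.0 [28.2 44.1 28.4] [-4.  -1.2  9.6]
28.0 25.5 [28.2 44.1 28.3] [-6.7 -1.  18.1]
29.12 30 [ 27.3 -34.1  29.2] [0.9 0.2 1. ]
29.37 28.5 [ 28.1 -34.8  28.5] [ 0.9 -0.1  0. ]
29.62 27.0 [ 28.1 -34.9  28.4] [-3.6 -0.  10.1]
29.87 25.5 [ 28.1 -35.   28.2] [-7.6 -0.3 19. ]
30.93 30 [-38.1 -44.1  29.3] [-0.7  0.8 -0.4]
31.18 28.5 [-37.9 -44.   28.5] [ 0.5 -0.5 -0.2]
31.43 27.0 [-37.8 -44.   28.3] [-3.6 -1.1 11.1]
31.68 25.5 [-37.8 -44.   28.2] [-7.1 -1.7 24. ]
```

Run:
```python
from h import *
from bench import manip,effector,viewer
manip.servo_line(W(-50,-90,200),vel=.3)
effector.open_jaws()
im=snap("wrist","w9"); snap("top","t9"); s=snap("side","s9")
cv2.imwrite("pics/w9z.png",cv2.resize(im[:200,220:440],None,fx=3.4,fy=3,interpolation=cv2.INTER_CUBIC))
cv2.imwrite("pics/s9z.png",cv2.resize(s[175:250,265:410],None,fx=5,fy=5,interpolation=cv2.INTER_CUBIC))
print(manip.current_clock(),manip.current_finger_gap(),manip.current_force())
```

```text
34.2583 0.09188097709095804 [-0.4527657   0.11967453  0.40500771]
```

View pics/w9z.png

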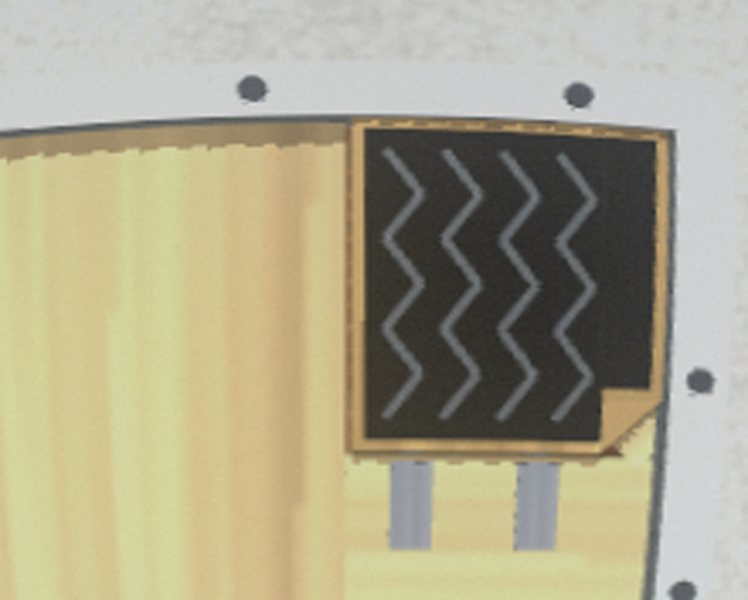

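View pics/s9z.png

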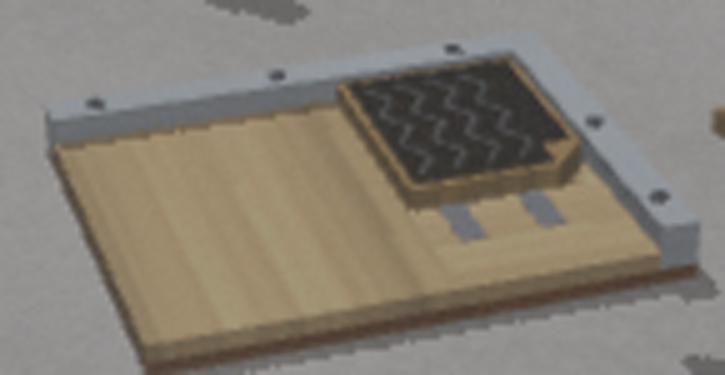

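View pics/s9.png

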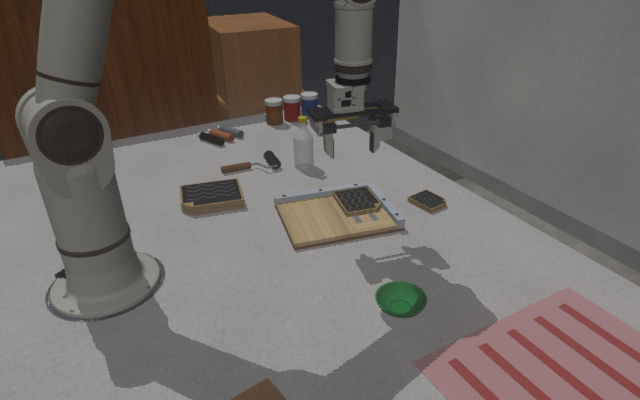

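The side picture shows the block seated in the pocket at (357,202), square to the fences. The bottle, roller and dish haven't moved.

Run:
```python
from bench import manip
manip.hand_in(); print(manip.current_clock())
```

```text
the job is handed in; nothing more can be done
the job is handed in; nothing more can be done
```

The block is seated in the pocket and the job is handed in; the last clock reading before hand-in was about 34 s of the 54 s allowed.

**What I did:** With the shut fingers I pushed the block to the side fence, then slid it along the fence into the pocket. I pushed it to the fence again with about 10 N and pressed it down past the plungers. I then pressed near all four corners, raised the arm clear and opened the jaws.

**Last checks:**
- **Flat:** all four corners and the plunger side stopped the fingers at 28.2–28.4 mm above the table. Home is 28 mm.
- **Square:** the last wrist and side pictures show the block lined up with the fences, with an even edge above the deck. I judged this by eye, not by a final pose fit.
- **Clear:** the fingers hold nothing and the force reading is about 0. The roller, bottle and dish are where they started.

**What disagreed:**
- **Press force:** it peaked at about 27 N at the plungers, and 18–24 N on the corner presses, against the roughly 15 N suggested.
- **Yaw:** after the first push to the fence, a wrist-camera fit still showed about 0.05 rad of yaw. It was no longer visible in the later pictures.

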